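# Close and bolt the split-lid lunch box under the pipe rail

### The job

Close the lunch box: fold the plain lid leaf flat down first, then fold the leaf with the overlapping lip flat down over it, and only then slide the bolt on top fully home into its keeper. Fold the leaves gently, without slamming, do not knock the pipe rail above, and leave the other things on the ledge where they are.

Things in the scene. Friction and masses are not known exactly. Their poses are not given: they have to be found in the camera images.
- lunchbox: White hard-plastic lunch box fixed to the ledge, 150 (x) x 200 (y) x 75 mm high, with a split lid: two leaves hinged along box x, both standing open, leaning outwards. Origin: centre of its underside; x away from the robot, y left, z up. The leaf hinges are stiff (about 0.1 N m): a leaf stays where it is left, must be pushed down to its stop, and does not spring back.
- plain_leaf (a joint): Angle of the plain leaf (150 x 98 mm, 6 mm thick), hinged on the right rim (box y = -100, z = 75 mm): 0 = closed flat (stop), 1.57 = upright, up to 2.2 = leaning outwards. Outer face at box z = 81 mm when closed; at its middle (box x within 17 mm, 47 to 63 mm from the hinge) stands the steel keeper for the bolt, a bridge 19 mm high.
- plain_edge (a point): Middle of the plain leaf's free edge, outer (upper) face, 98 mm from its hinge line.
- lip_leaf (a joint): Angle of the lip leaf (150 mm wide, 6 mm thick), hinged on the left rim (box y = +100, z = 75 mm): 0 = closed flat (stop), 1.57 = upright, more = leaning outwards. At 86 to 120 mm from the hinge it has a lip, 6 mm higher, that lies over the plain leaf's edge when both are closed. Along the middle of its outer face (box x within 17 mm) run the steel track and bolt; the rest is bare.
- lip_edge (a point): Middle of the lip leaf's free edge, upper face of the lip, 120 mm from its hinge line.
- bolt (a joint): Travel of the sliding bolt on the lip leaf, in m: 0 = drawn back, 0.035 = fully home (stop) with its tip through the keeper. It slides away from the lip leaf's hinge, i.e. towards box -y when the leaf is closed; friction about 1.5 N.
- bolt_grip (a point): Centre of the top of the bolt's grip, an upright steel fin 26 mm (box x) x 14 mm (box y), 28 mm high above the flat bolt bar. With the leaf closed and the bolt drawn back it is at box x = 0, y = +74, z = 122 mm; the fin is free to take or push from box z = 95 mm up to 122 mm.
- rail: Fixed pipe rail over the lunch box: pipe of 26 mm diameter along its y, centre line 260 mm above the ledge, posts at y = +-340 mm; ladles hang at y = +-295 mm down to z = 85 mm. Origin on the ledge below mid-pipe. The pipe is right above the bolt's grip or up to 15 mm nearer the robot: a gripper pointing straight down there would strike it; lean the hand back to the robot by 30 to 45 degrees.
- rail_mid (a point): Middle of the pipe's centre line, 260 mm above the ledge.
- cup: Blue plastic cup, 72 mm across, 95 mm high, loose. Origin: centre of the underside. Bystander, at the left, right or far side of the box.
- pot: Small white ceramic pot with a cork stopper, 76 mm across, 96 mm high, loose. Origin: underside. Bystander at another side of the box.
- tin: Closed steel tin, 68 mm across, 70 mm high, loose. Origin: underside. Bystander at another side of the box.
- fork: Steel fork 187 mm long along its y, 5 mm thick, lying loose in front of the box. Bystander.
- fan: Folded plastic fan, 200 mm long along its y, 24 x 16 mm, lying loose in front of the box. Bystander.

How it is judged:
By the outcome, as a careful person would: the job done as asked, in the order asked, and still so for the second after the job is handed in, with the robot touching nothing.
It also fails if it takes over 64 s, if anything falls off the work surface, if the arm or the gripper's body presses on something with over 40 N, if the wrist force passes 120 N, or if a joint passes its speed limit or range.

### The arm

A 6-joint arm with a two-finger parallel gripper is mounted at the origin on the work surface. World frame = base frame: x ahead of the robot, y to its left, z up, the work surface at z = 0. Lengths are in mm, angles in rad, forces in N, time in s.
With the tool pointing down it reaches from about 400 to 925 mm from the base axis. Payload 12.5 kg.
Tool frame: the origin (TCP) lies midway between the tips of the shut fingers; the grasp point (between the pads) lies 19 mm behind it; z points along the fingers, y is the line along which they close (so a half turn about z gives the same grasp; the last joint's range is limited). The gripper opens to 95 mm and grips with 3 to 60 N. Pads are 20 mm wide; open, the fingers measure 119 mm over their backs; the gripper's body (75 mm by 180 mm) begins 59 mm behind the grasp point.
Start: joints at [-1.267, 0.491, 1.559, -0, 1.092, -0.106], TCP at [249.04, -573.259, 214.661] pointing down, gripper open.
Joint ranges: [-3.1, 3.1], [-0.84, 2.19], [0.05, 2.79], [-1.13, 4.28], [0.06, 2.93], [-2.69, 2.69]. Speed limits (rad/s): [2.22, 2.22, 2.79, 3.14, 3.14, 3.14].

### API

Orientations are given as [roll, pitch, yaw] about the fixed x, y, z axes, in that order (R = Rz(yaw) Ry(pitch) Rx(roll)).
In Python, from cell import env gives the robot as it stands.
- The arm moves only by the shell command python3 -m inch 'ROWS'. ROWS is JSON, a list of rows, each a list of 7 numbers: the turn, a rotation vector about the tool's x, y, z in rad, then the shift along the tool's x, y, z in cm, then the closure, from -1 (fully open) to 1 (shut). A call has 1 to 20 rows; each row shifts and turns the commanded pose from where the row before left it, along the tool's axes as they then stand; what a row does not reach is not made up. A row lasts 1/8 s, in which the tool goes at most 62.5 mm and 10.7 degrees, less where a joint would pass 70% of its speed; a pose out of reach is approached as far as the arm can. A call with a gripper value outside its range is refused whole. The fingers move at their own pace and stop on an object; the grip force is fixed at half the most. Time passes only in rows, so rows that do not move let the fingers close. It gives the time, the measured TCP pose, the force, the opening and the grip force at its end, in the units of the state.
- env.state(): the state, without advancing time (a new reading comes with each control period).
- env.read_camera(name): name is "scene" or "top"; returns a dict with "img" (400x640x3 uint8, red, green, blue), "depth" (400x640 float32, mm along the optical axis (not along the pixel's ray), 0 where there is no reading), "fx", "fy", "cx", "cy" (pixels), "position" and "orientation" of the camera in the world. Camera axes: x right, y down, z forward; pixel columns grow to the right and rows downward; lengths in mm; the calibration is good to about 2 mm. A picture is of the moment at which its call begins.
- env.job_done(): hands the job in; it is judged then, once.
Trained networks look in a picture, given as the dict that the camera call returned (one of the last four; its "shot" number tells which), for a name from the list of things; names that differ only in an ending like _2 or _b are one class to them, and where a whole thing is asked for, a point or a joint stands for the part that bears it (a point fixed in the world has none). Each returns a list of dicts, best first, with "score" (0 to 1); they miss things now and then, are a little off and sometimes report something else, mostly with a low value. They report only what shows in the picture. A call takes as long as a camera call.
- env.find_in(picture, target): "centre" ([x, y, z] in mm, in the coordinates of the camera as it stood for that picture, good to about 4 mm: the middle of the surface that is visible of it).
- env.trace(picture, target): "mask" (400x640 bool, what is visible of it).
The state is a dict: "t": time; "joints": joint angles; "qvel": joint speeds; "tau": joint torques, N m; "eef_pos": TCP position; "tcp_rot": TCP orientation; "ft_force": force on the tool from outside, world axes, zero at the start; "moment": the same for the moment, N m; "opening": opening from 0.0 (shut) to 1.0 (fully open); "grip_force": force on a finger pad.
Only numpy, scipy, OpenCV 4.12 (cv2) and the standard library are available. Lean on these libraries where they do the work, as an engineer would, in place of code of your own. Each camera call takes 0.05 s, during which the arm holds its last target. There are 200 camera calls.

## Working session

There is one attempt and no reset: what is moved stays moved. The work goes in short steps, Python scripts to look and compute and a shell command to move; the robot and the scene stay as the last step left them, time stands still between calls to the robot, and variables do not carry over. Pictures are saved under pics/ and viewed, at most 10 in all, crops included, and the job is handed in when it is done.

```bash
ls; mkdir -p pics
cat > h.py <<'E'
import numpy as np, cv2
from scipy.spatial.transform import Rotation as R
from cell import env
def T(p): return R.from_euler('xyz',p['orientation']).as_matrix(), np.array(p['position'])
def world(p,c): r,t=T(p); return r@np.array(c)+t
def cloud(p,m=None):
    d=p['depth']; v,u=np.nonzero((d>0)&(m if m is not None else True)); z=d[v,u]
    r,t=T(p); return np.c_[(u-p['cx'])*z/p['fx'],(v-p['cy'])*z/p['fy'],z]@r.T+t
def save(p,n): cv2.imwrite('pics/'+n,p['img'][:,:,::-1])
E
python3 - <<'E'
from h import *
s=env.state(); print({k:np.round(v,3).tolist() for k,v in s.items()})
a=env.read_camera('scene'); b=env.read_camera('top')
save(a,'a.png');save(b,'b.png')
for p in(a,b):
  print(p['position'],p['orientation'])
  for n in 'lunchbox plain_leaf plain_edge lip_leaf lip_edge bolt bolt_grip rail cup pot tin fork fan'.split():
    print(n,[(round(q['score'],2),np.round(world(p,q['centre'])).tolist()) for q in env.find_in(p,n)[:2]])
E
```

```text
pics
{'t': 0.0, 'joints': [-1.267, 0.492, 1.559, -0.0, 1.092, -0.106], 'qvel': [-0.001, -0.001, -0.0, -0.001, 0.0, 0.0], 'tau': [-0.001, -61.264, -25.818, 0.069, 0.048, -0.0], 'eef_pos': [248.945, -573.006, 214.064], 'tcp_rot': [-3.14, -0.0, 0.41], 'ft_force': [0.232, -0.838, -0.019], 'moment': [0.012, 0.056, -0.041], 'grip_force': 0.0, 'opening': 1.002}
[1169.21520631  421.03789647  684.79007148] [-2.19922406 -0.00551829  2.13925633]
lunchbox [(0.84, [618.0, -109.0, 77.0])]
plain_leaf [(0.67, [590.0, -204.0, 120.0])]
plain_edge [(0.94, [583.0, -206.0, 130.0])]
lip_leaf []
lip_edge [(0.59, [636.0, 30.0, 140.0])]
bolt [(0.57, [627.0, 43.0, 116.0])]
bolt_grip [(0.88, [632.0, 45.0, 121.0])]
rail []
cup [(0.9, [673.0, 112.0, 70.0]), (0.18, [459.0, 67.0, 8.0])]
pot [(0.7, [801.0, -109.0, 63.0]), (0.66, [647.0, 159.0, 256.0])]
tin [(0.55, [612.0, -292.0, 51.0]), (0.39, [590.0, -203.0, 127.0])]
fork [(0.76, [456.0, 67.0, 5.0])]
fan [(0.83, [436.0, -177.0, 16.0])]
[551.84068657  55.46812888 909.12020897] [-3.09579049 -0.04050482 -1.55257964]
lunchbox [(0.95, [586.0, -110.0, 65.0])]
plain_leaf [(0.63, [565.0, -204.0, 132.0])]
plain_edge [(0.45, [594.0, -91.0, 271.0])]
lip_leaf [(0.97, [611.0, 27.0, 172.0])]
lip_edge [(0.59, [616.0, 29.0, 168.0])]
bolt [(0.58, [624.0, 55.0, 110.0])]
bolt_grip []
rail [(0.68, [600.0, -86.0, 272.0])]
cup [(0.9, [689.0, 111.0, 73.0])]
pot [(0.62, [777.0, -118.0, 70.0])]
tin [(0.6, [603.0, -293.0, 73.0])]
fork [(0.58, [451.0, 54.0, 7.0]), (0.21, [435.0, -218.0, 14.0])]
fan [(0.61, [431.0, -214.0, 14.0]), (0.5, [778.0, -114.0, 68.0])]
```

View pics/a.png

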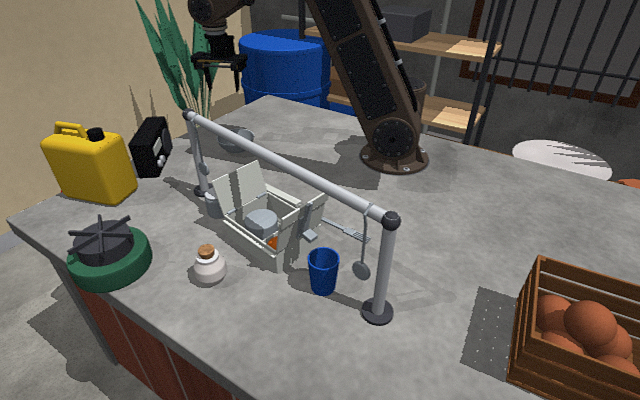

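View pics/b.png

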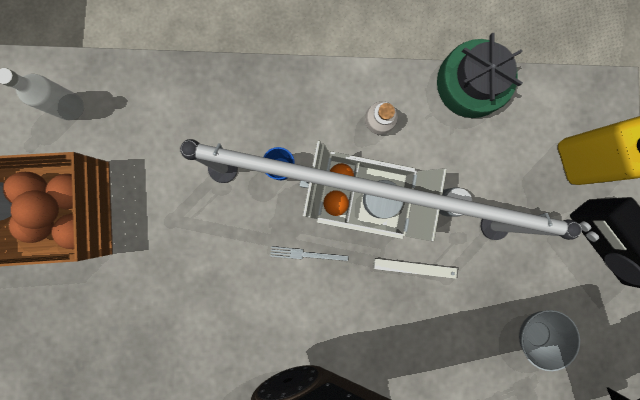

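Run:
```python
from h import *
a=env.read_camera('scene'); b=env.read_camera('top')
for p,nm in((a,'a'),(b,'b')):
  for n in 'lunchbox plain_leaf lip_leaf bolt rail cup tin pot'.split():
    q=env.trace(p,n)
    if not q: continue
    m=q[0]['mask']; c=cloud(p,m); 
    print(nm,n,round(q[0]['score'],2),m.sum(),'px',np.round(np.argwhere(m).mean(0)[::-1]),np.round(np.percentile(c,[2,50,98],axis=0)).tolist())
# scene slices: box rim via top depth
c=np.r_[cloud(b)]
for lo,hi in((68,80),):
  k=c[(abs(c[:,2]-74)<5)&(abs(c[:,0]-600)<110)&(abs(c[:,1]+90)<140)]
  print(np.round(np.percentile(k,[1,50,99],axis=0)))
  if len(k)>50: print(cv2.minAreaRect(k[:,:2].astype(np.float32)))
for p in(a,b):
  c=cloud(p); k=c[(c[:,2]>235)&(c[:,2]<290)&(abs(c[:,0]-610)<60)&(abs(c[:,1]+90)<330)]
  print('rail',len(k),np.polyfit(k[:,1],k[:,0],1),np.round(np.percentile(k,[1,50,99],axis=0)).tolist())
```

```text
a lunchbox 0.97 6942 px [267. 218.] [[515.0, -220.0, 7.0], [620.0, -112.0, 74.0], [691.0, 49.0, 189.0]]
a plain_leaf 0.59 1779 px [240. 187.] [[510.0, -225.0, 78.0], [586.0, -203.0, 124.0], [652.0, -179.0, 169.0]]
a lip_leaf 0.89 1591 px [301. 222.] [[547.0, 2.0, 54.0], [633.0, 31.0, 134.0], [694.0, 58.0, 193.0]]
a bolt 0.87 282 px [308. 225.] [[614.0, 30.0, 97.0], [628.0, 44.0, 118.0], [637.0, 60.0, 194.0]]
a rail 0.57 5836 px [313. 208.] [[533.0, -423.0, 7.0], [647.0, 150.0, 254.0], [685.0, 270.0, 275.0]]
a cup 0.95 1297 px [323. 270.] [[632.0, 79.0, 3.0], [674.0, 114.0, 66.0], [698.0, 144.0, 97.0]]
a tin 0.83 404 px [213. 204.] [[567.0, -388.0, 2.0], [615.0, -291.0, 49.0], [653.0, -217.0, 94.0]]
a pot 0.61 1074 px [210. 265.] [[758.0, -147.0, 7.0], [798.0, -110.0, 60.0], [822.0, -90.0, 98.0]]
b lunchbox 0.58 7792 px [373. 197.] [[514.0, -222.0, 3.0], [587.0, -109.0, 63.0], [688.0, 44.0, 192.0]]
b plain_leaf 0.63 1716 px [425. 205.] [[511.0, -261.0, 2.0], [566.0, -204.0, 128.0], [655.0, -179.0, 170.0]]
b lip_leaf 0.69 888 px [316. 183.] [[552.0, 1.0, 80.0], [607.0, 28.0, 169.0], [6
[... 200 characters left out ...]
, 256.0, 277.0]]
b cup 0.65 403 px [279. 158.] [[633.0, 80.0, 4.0], [689.0, 110.0, 72.0], [701.0, 138.0, 267.0]]
b tin 0.59 301 px [456. 197.] [[560.0, -327.0, 26.0], [606.0, -294.0, 70.0], [621.0, -274.0, 74.0]]
b pot 0.88 872 px [381. 118.] [[752.0, -162.0, 1.0], [778.0, -119.0, 67.0], [818.0, -91.0, 99.0]]
[[ 515. -198.   69.]
 [ 595. -102.   76.]
 [ 690.   18.   79.]]
((602.332763671875, -90.74604797363281), (203.1409912109375, 150.01803588867188), 80.16365814208984)
rail 2561 [1.87317220e-01 6.21205184e+02] [[552.0, -379.0, 251.0], [624.0, 20.0, 270.0], [669.0, 233.0, 275.0]]
rail 5126 [1.82132051e-01 6.14932815e+02] [[551.0, -380.0, 262.0], [606.0, -48.0, 272.0], [665.0, 234.0, 276.0]]
```

The scene view shows the plain leaf open outwards at (240,187) and the lip leaf with its bolt at (305,223). The cup is at (323,270), the pot at (210,265), and the pipe runs over the box. The top view agrees: box at about (370,195), fork at (310,255), fan at (415,268).

```bash
cat >> h.py <<'E'
YAW=-0.176; C0=np.array([602.3,-90.7,0]); B=R.from_euler('z',YAW).as_matrix()
def tobox(c): return (np.asarray(c)-C0)@B
TI=np.radians(35); s_,c_=np.sin(TI),np.cos(TI)
RT=B@np.array([[c_,0,s_],[0,-1,0],[s_,0,-c_]])
def st():
    s=env.state(); r=R.from_euler('xyz',s['tcp_rot']).as_matrix()
    print('t',round(s['t'],2),'box',np.round(tobox(s['eef_pos']),1),'F',np.round(B.T@np.array(s['ft_force']),1),'turn',np.round(R.from_matrix(r.T@RT).as_rotvec(),3),'j',np.round(s['joints'],2)); return s,r
def leaves(p):
    c=tobox(cloud(p)); c=c[(abs(c[:,0])<70)&(abs(c[:,0])>24)]
    for nm,sg in(('plain',-1),('lip',1)):
        y=c[:,1]*sg; k=c[(y>60)&(y<175)&(c[:,2]>88)&(c[:,2]<200)]
        y=k[:,1]*sg-100; z=k[:,2]-75
        th=np.pi-np.arctan2(z,y); print(nm,len(k),'theta pct',np.round(np.percentile(th,[5,25,50,75,95]),2),'r max',np.round(np.percentile(np.hypot(y,z),98)),'yz max',np.round(np.percentile(k[:,1:],[1,50,99],axis=0)).tolist())
def go(*pts):
    "box targets -> tool shifts in cm at tilt RT"
    s,r=st(); q=np.array(s['eef_pos'])
    for p in pts:
        w=C0+B@np.array(p,float); d=RT.T@(w-q)/10; print(p,'cm',np.round(d,2),'rows>=',int(np.ceil(np.linalg.norm(d)/6.25))); q=w
E
python3 - <<'E'
from h import *
for n in('scene','top'):
  p=env.read_camera(n); leaves(p); c=tobox(cloud(p))
  k=c[(abs(c[:,2]-74)<4)&(abs(c[:,0])<95)&(abs(c[:,1])<110)]
  print('rim',np.round(np.percentile(k,[1,50,99],axis=0)))
  k=c[(c[:,2]>235)&(c[:,2]<290)&(abs(c[:,0])<60)&(abs(c[:,1])<250)]
  print('rail x',np.percentile(k[:,0],[2,50,98]),np.polyfit(k[:,1],k[:,0],1),k[:,2].max())
  k=c[(c[:,2]>85)&(c[:,2]<190)&(abs(c[:,0])<17)&(abs(c[:,1])<200)]
  for f in (k[k[:,1]>95],): print('bolt',np.percentile(f,[1,50,99],axis=0).round().tolist())
go((-165,-190,200),(-45,-175,145))
E
```

```text
plain 958 theta pct [1.77 1.84 1.86 1.88 1.91] r max 98.0 yz max [[-131.0, 89.0], [-116.0, 131.0], [-102.0, 169.0]]
lip 755 theta pct [1.84 1.86 1.88 1.9  2.06] r max 122.0 yz max [[109.0, 89.0], [120.0, 144.0], [136.0, 193.0]]
rim [[ -78. -102.   70.]
 [  48.  -48.   75.]
 [  73.  106.   78.]]
rail x [-11.98744073   3.40772365   9.60027752] [0.01192964 1.37065214] 276.22845536440786
bolt [[-14.0, 111.0, 86.0], [5.0, 134.0, 113.0], [17.0, 197.0, 189.0]]
plain 1113 theta pct [1.8  1.84 1.85 1.86 1.88] r max 99.0 yz max [[-132.0, 89.0], [-118.0, 136.0], [-103.0, 170.0]]
lip 634 theta pct [1.77 1.77 1.79 1.82 1.85] r max 123.0 yz max [[104.0, 92.0], [121.0, 171.0], [135.0, 194.0]]
rim [[-75. -99.  71.]
 [ -7.  -7.  76.]
 [ 75. 100.  78.]]
rail x [-17.19510335  -5.00713764   8.91209213] [ 0.01058152 -4.69531907] 276.98496259429555
bolt [[-17.0, 103.0, 88.0], [-9.0, 135.0, 108.0], [-0.0, 198.0, 186.0]]
t 2.4 box [-263.3 -537.   214.7] F [ 0.1 -0.3  0.1] turn [-0.179  0.593  0.567] j [-1.27  0.49  1.56  0.    1.09 -0.11]
(-165, -190, 200) cm [  7.21 -34.7    6.84] rows>= 6
(-45, -175, 145) cm [ 6.68 -1.5  11.39] rows>= 3
```

```bash
python3 -m inch '[[-0.036,0.119,0.113,0,0,0,1],[-0.036,0.119,0.113,0,0,0,1],[-0.036,0.119,0.113,0,0,0,1],[-0.036,0.119,0.113,0,0,0,1],[-0.035,0.117,0.115,0,0,0,1],[0,0,0,0.9,-4.3,0.85,1],[0,0,0,0.9,-4.3,0.85,1],[0,0,0,0.9,-4.3,0.85,1],[0,0,0,0.9,-4.3,0.85,1],[0,0,0,0.9,-4.3,0.85,1],[0,0,0,0.9,-4.3,0.85,1],[0,0,0,0.9,-4.3,0.85,1],[0,0,0,0.9,-4.3,0.85,1],[0,0,0,0,0,0,1],[0,0,0,0,0,0,1]]'; python3 -c "
from h import *
go((-45,-175,145))"
```

```text
t: 4.28
eef_pos: [405.7, -252.1, 200.8]
tcp_rot: [3.141, -0.612, -0.175]
ft_force: [-0.6, -0.2, 0.6]
opening: 0.004
grip_force: 0.0
t 4.28 box [-165.3 -193.3  200.8] F [-0.5 -0.3  0.6] turn [-0.    -0.001  0.001] j [-0.92  0.19  2.28  1.15  0.44 -0.19]
(-45, -175, 145) cm [ 6.65 -1.83 11.47] rows>= 3
```

```bash
python3 -m inch '[[0,0,0,1.66,-0.46,2.87,1],[0,0,0,1.66,-0.46,2.87,1],[0,0,0,1.66,-0.46,2.87,1],[0,0,0,1.66,-0.46,2.87,1],[0,0,0,0.06,-1.14,-0.08,1],[0,0,0,0.06,-1.14,-0.08,1],[0,0,0,0.06,-1.14,-0.08,1],[0,0,0,0.06,-1.14,-0.08,1],[0,0,0,0.06,-1.14,-0.08,1],[0,0,0,0,-1.02,0,1],[0,0,0,0,-1.02,0,1]]'; python3 -c "
from h import *
go((-45,-77,150))
p=env.read_camera('scene'); leaves(p); save(p,'c.png')"
```

```text
t: 5.65
eef_pos: [540.9, -177.5, 149.5]
tcp_rot: [-3.141, -0.611, -0.176]
ft_force: [-0.1, -1.4, -0.4]
opening: 0.008
grip_force: 0.7
t 5.65 box [-45.3 -96.2 149.5] F [ 0.2 -1.4 -0.4] turn [-0.001  0.     0.   ] j [-0.53  0.39  2.18  1.58  0.2  -0.31]
(-45, -77, 150) cm [ 0.05 -1.92 -0.02] rows>= 1
plain 787 theta pct [1.32 1.35 1.36 1.38 1.5 ] r max 112.0 yz max [[-102.0, 90.0], [-88.0, 141.0], [-79.0, 190.0]]
lip 748 theta pct [1.84 1.86 1.88 1.91 2.05] r max 122.0 yz max [[109.0, 89.0], [119.0, 143.0], [135.0, 193.0]]
```

View pics/c.png

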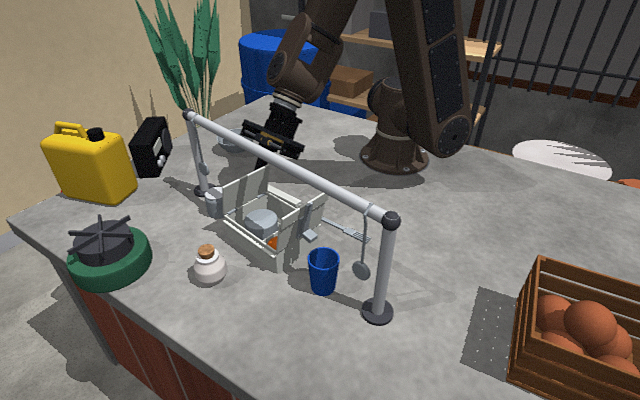

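The fingers have pushed the plain leaf (240,195) in past upright to about 1.36 rad, and the bystanders have not moved. Joint 5 is getting low, so I'll lean the hand further, to 45°.

```bash
sed -i 's/radians(35)/radians(45)/' h.py; python3 -m inch '[[0,0.0875,0,0,0,0,1],[0,0.0875,0,0,0,0,1],[0,0,0,0,-0.96,0,1],[0,0,0,0,-0.96,0,1],[0,0,0,-0.35,-0.85,0.35,1],[0,0,0,-0.35,-0.85,0.35,1],[0,0,0,0,0,0,1]]'; python3 -c "
from h import *
go((-45,-46,125),(-45,-36,108),(-45,-32,90))
p=env.read_camera('scene'); leaves(p)"
```

```text
t: 6.58
eef_pos: [546.1, -135.1, 138.3]
tcp_rot: [-3.114, -0.705, -0.179]
ft_force: [-0.2, 0.3, -0.4]
opening: 0.004
grip_force: 0.0
t 6.58 box [-47.5 -53.6 138.3] F [-0.2  0.2 -0.4] turn [-0.026  0.08  -0.004] j [-0.46  0.42  2.26  2.37  0.3  -1.04]
(-45, -46, 125) cm [-0.76 -0.76  1.12] rows>= 1
(-45, -36, 108) cm [-1.2 -1.   1.2] rows>= 1
(-45, -32, 90) cm [-1.27 -0.4   1.27] rows>= 1
plain 31 theta pct [0.77 0.77 0.78 1.19 1.24] r max 113.0 yz max [[-85.0, 90.0], [-66.0, 108.0], [-61.0, 183.0]]
lip 746 theta pct [1.84 1.86 1.88 1.9  2.06] r max 122.0 yz max [[109.0, 89.0], [120.0, 144.0], [135.0, 193.0]]
```

```bash
python3 -m inch '[[-0.013,0.04,0,-0.2,-0.2,0.3,1],[-0.013,0.04,0,-0.2,-0.2,0.4,1],[0,0,0,-0.36,-0.36,0.42,1],[0,0,0,-0.3,-0.25,0.3,1],[0,0,0,-0.3,-0.25,0.3,1],[0,0,0,-0.3,-0.25,0.3,1],[0,0,0,-0.3,-0.25,0.3,1],[0,0,0,-0.3,-0.1,0.3,1],[0,0,0,-0.3,-0.1,0.3,1],[0,0,0,-0.3,-0.1,0.3,1],[0,0,0,0,0,0,1]]'; python3 -c "
from h import *
go((-45,-32,88))
p=env.read_camera('scene'); leaves(p); c=tobox(cloud(p)); k=c[(c[:,0]>30)&(c[:,0]<70)&(abs(c[:,1]+50)<30)]; print(np.percentile(k[:,2],[5,25,50,75,95]))"
```

```text
t: 8.0
eef_pos: [551.8, -115.6, 95.3]
tcp_rot: [-3.139, -0.785, -0.182]
ft_force: [-0.8, -0.4, 1.5]
opening: 0.005
grip_force: 0.1
t 8.0 box [-45.4 -33.3  95.3] F [-0.8 -0.5  1.5] turn [ 0.001  0.    -0.004] j [-0.4   0.55  2.34  2.84  0.55 -1.46]
(-45, -32, 88) cm [-0.49 -0.13  0.54] rows>= 1Traceback (most recent call last):
  File "<string>", line 4, in <module>
    p=env.read_camera('scene'); leaves(p); c=tobox(cloud(p)); k=c[(c[:,0]>30)&(c[:,0]<70)&(abs(c[:,1]+50)<30)]; print(np.percentile(k[:,2],[5,25,50,75,95]))
                                ~~~~~~^^^
  File "h.py", line 22, in leaves
    th=np.pi-np.arctan2(z,y); print(nm,len(k),'theta pct',np.round(np.percentile(th,[5,25,50,75,95]),2),'r max',np.round(np.percentile(np.hypot(y,z),98)),'yz max',np.round(np.percentile(k[:,1:],[1,50,99],axis=0)).tolist())
                                                                   ~~~~~~~~~~~~~^^^^^^^^^^^^^^^^^^^^
    return _quantile_unchecked(
        a, q, axis, out, overwrite_input, method, keepdims, weights)
    return _ureduce(a,
                    func=_quantile_ureduce_func,
    ...<5 lines>...
                    overwrite_input=overwrite_input,
                    method=method)
    r = func(a, **kwargs)
    result = _quantile(arr,
                       quantiles=q,
    ...<2 lines>...
                       out=out,
                       weights=wgt)
    slices_having_nans = np.isnan(arr[-1, ...])
                                  ~~~^^^^^^^^^
IndexError: index -1 is out of bounds for axis 0 with size 0
```

```bash
sed -i 's/        th=np.pi/        if len(k)<5: continue\n        th=np.pi/' h.py; python3 -m inch '[[0,0,0,-0.16,0,0.16,1],[0,0,0,-0.16,0,0.16,1],[0,0,0,-0.16,0,0.16,1],[0,0,0,-0.1,0,0.1,1],[0,0,0,0,0,0,1]]'; python3 -c "
from h import *
st()
p=env.read_camera('scene'); leaves(p); c=tobox(cloud(p))
for lo in range(-95,-10,15): k=c[(c[:,0]>30)&(c[:,0]<70)&(c[:,1]>lo)&(c[:,1]<lo+15)]; print(lo,np.percentile(k[:,2],[25,50,75]))"
```

```text
t: 8.68
eef_pos: [552.2, -115.6, 88.2]
tcp_rot: [-3.139, -0.788, -0.181]
ft_force: [-3.8, 1.7, 11.1]
opening: 0.006
grip_force: 5.3
t 8.68 box [-45.  -33.3  88.2] F [-4.   1.  11.1] turn [ 0.001 -0.003 -0.004] j [-0.4   0.57  2.35  2.85  0.57 -1.48]
lip 744 theta pct [1.84 1.86 1.88 1.9  2.05] r max 122.0 yz max [[109.0, 89.0], [119.0, 143.0], [135.0, 193.0]]
-95 [81.30724396 82.14519753 82.8171246 ]
-80 [81.56341775 82.05581934 82.7881478 ]
-65 [81.90058855 82.22208366 82.96769447]
-50 [81.42376104 81.92558775 82.51035251]
-35 [46.86856876 81.66486136 82.42681352]
-20 [46.5306036  81.32115818 82.57685594]
```

Plain leaf measures flat at 82 mm along its width. Next I'll back off and go round to the lip side.

```bash
python3 -c "
from h import *
go((-45,-33,115),(-140,-33,170),(-140,178,190),(-45,175,165))"
```

```text
t 8.72 box [-45.  -33.3  88.3] F [-4.8  2.2 11.2] turn [ 0.001 -0.003 -0.004] j [-0.4   0.57  2.35  2.85  0.57 -1.48]
(-45, -33, 115) cm [ 1.89 -0.03 -1.89] rows>= 1
(-140, -33, 170) cm [ -2.83   0.   -10.61] rows>= 2
(-140, 178, 190) cm [  1.41 -21.1   -1.41] rows>= 4
(-45, 175, 165) cm [4.95 0.3  8.49] rows>= 2
```

```bash
python3 -m inch '[[0,0,0,0.95,0,-0.95,1],[0,0,0,0.95,0,-0.95,1],[0,0,0,-0.94,0,-3.54,1],[0,0,0,-0.94,0,-3.54,1],[0,0,0,-0.94,0,-3.54,1],[0,0,0,0.2,-3,-0.2,1],[0,0,0,0.2,-3,-0.2,1],[0,0,0,0.2,-3,-0.2,1],[0,0,0,0.2,-3,-0.2,1],[0,0,0,0.2,-3,-0.2,1],[0,0,0,0.2,-3,-0.2,1],[0,0,0,0.2,-3,-0.2,1],[0,0,0,0,0,0,1],[0,0,0,0,0,0,1]]'; python3 -c "
from h import *
go((-140,175,190),(-45,175,160))"
```

```text
t: 10.48
eef_pos: [495.5, 107.6, 189.4]
tcp_rot: [-3.139, -0.785, -0.181]
ft_force: [0.1, -0.9, -1.0]
opening: 0.002
grip_force: 0.0
t 10.47 box [-139.9  176.5  189.4] F [ 0.3 -0.9 -1. ] turn [ 0.001  0.    -0.003] j [ 0.24  0.28  2.34  4.07  0.36 -2.17]
(-140, 175, 190) cm [ 0.03  0.15 -0.05] rows>= 1
(-45, 175, 160) cm [4.6  0.   8.84] rows>= 2
```

```bash
python3 -m inch '[[0,0,0,0.92,0,1.77,1],[0,0,0,0.92,0,1.77,1],[0,0,0,0.92,0,1.77,1],[0,0,0,0.92,0,1.77,1],[0,0,0,0.92,0,1.77,1],[0,0,0,0,0,0,1]]'; python3 -c "
from h import *
go((-45,175,160))
leaves(env.read_camera('scene'))"
```

```text
t: 11.22
eef_pos: [590.4, 90.3, 159.0]
tcp_rot: [-3.139, -0.785, -0.182]
ft_force: [-0.8, -0.6, -0.8]
opening: 0.007
grip_force: 0.0
t 11.22 box [-43.4 176.1 159. ] F [-0.7 -0.7 -0.8] turn [ 0.002  0.    -0.004] j [ 0.14  0.43  2.18  3.92  0.33 -2.09]
(-45, 175, 160) cm [-0.04  0.11 -0.18] rows>= 1
lip 794 theta pct [1.84 1.86 1.88 1.92 2.14] r max 130.0 yz max [[109.0, 89.0], [120.0, 147.0], [174.0, 193.0]]
```

```bash
python3 -m inch '[[0,0,0,0.04,1.02,-0.04,1],[0,0,0,0.04,1.02,-0.04,1],[0,0,0,0.04,1.02,-0.04,1],[0,0,0,0.04,1.02,-0.04,1],[0,0,0,0.04,1.02,-0.04,1],[0,0,0,0.06,0.9,-0.06,1],[0,0,0,0.06,0.9,-0.06,1],[0,0,0,0.06,0.9,-0.06,1],[0,0,0,0.06,0.9,-0.06,1],[0,0,0,0.06,0.9,-0.06,1],[0,0,0,0.06,0.9,-0.06,1],[0,0,0,-0.26,0.8,0.26,1],[0,0,0,-0.26,0.8,0.26,1],[0,0,0,-0.26,0.8,0.26,1],[0,0,0,0,0,0,1]]'; python3 -c "
from h import *
go((-45,27,140),(-45,14,117),(-45,7,97))
p=env.read_camera('scene');leaves(p);save(p,'d.png')"
```

```text
t: 13.15
eef_pos: [565.8, -36.1, 156.3]
tcp_rot: [-3.139, -0.785, -0.182]
ft_force: [0.1, 0.6, -1.2]
opening: 0.003
grip_force: 0.0
t 13.15 box [-45.5  47.4 156.3] F [ 0.   0.6 -1.2] turn [ 0.001  0.    -0.004] j [-0.18  0.4   2.29  3.13  0.33 -1.56]
(-45, 27, 140) cm [-1.12  2.04  1.19] rows>= 1
(-45, 14, 117) cm [-1.63  1.3   1.63] rows>= 1
(-45, 7, 97) cm [-1.41  0.7   1.41] rows>= 1
lip 665 theta pct [0.88 0.92 0.97 1.08 1.31] r max 63.0 yz max [[61.0, 88.0], [78.0, 107.0], [99.0, 125.0]]
```

View pics/d.png

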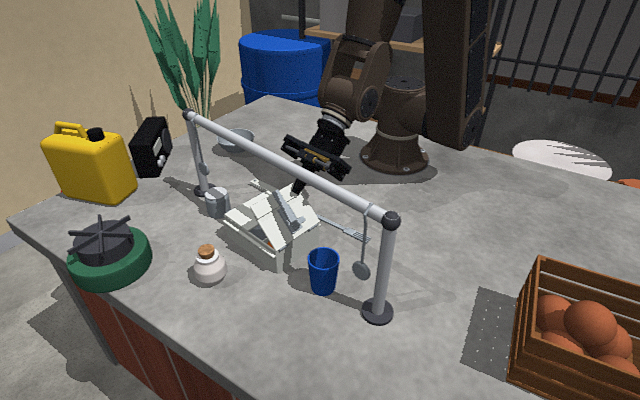

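The plain leaf is shut (250,225) and the lip leaf is half folded (290,215), with the fingers on its lip and the bystanders unmoved. I'll carry on along the arc.

```bash
python3 -m inch '[[0,0,0,-0.38,0.68,0.4,1],[0,0,0,-0.38,0.68,0.4,1],[0,0,0,-0.38,0.68,0.4,1],[0,0,0,-0.33,0.26,0.33,1],[0,0,0,-0.33,0.26,0.33,1],[0,0,0,-0.33,0.26,0.33,1],[0,0,0,-0.33,0.26,0.33,1],[0,0,0,-0.33,0.26,0.33,1],[0,0,0,-0.28,0.14,0.28,1],[0,0,0,-0.28,0.14,0.28,1],[0,0,0,-0.28,0.14,0.28,1],[0,0,0,-0.28,0.14,0.28,1],[0,0,0,-0.21,0.1,0.21,1],[0,0,0,0,0,0,1]]'; python3 -c "
from h import *
st()
p=env.read_camera('scene');c=tobox(cloud(p))
for lo in range(-95,100,15): k=c[(c[:,0]>30)&(c[:,0]<70)&(c[:,1]>lo)&(c[:,1]<lo+15)]; print(lo,np.percentile(k[:,2],[25,50,75]).round(1))"
```

```text
t: 14.95
eef_pos: [559.6, -75.5, 97.2]
tcp_rot: [-3.139, -0.785, -0.182]
ft_force: [-0.6, -0.2, 1.0]
opening: 0.004
grip_force: 0.0
t 14.95 box [-44.7   7.5  97.2] F [-0.5 -0.3  1. ] turn [ 0.001  0.    -0.004] j [-0.29  0.55  2.34  2.99  0.53 -1.51]
-95 [81.6 82.2 83. ]
-80 [81.6 82.4 82.9]
-65 [81.5 82.2 82.7]
-50 [81.6 82.2 83. ]
-35 [81.7 82.4 83. ]
-20 [89.2 90.2 90.7]
-5 [89.2 90.1 90.7]
10 [83.1 84.8 88.3]
25 [82.4 83.  83.8]
40 [82.3 83.1 84. ]
55 [82.1 82.9 83.4]
70 [81.5 82.2 82.8]
85 [35.9 75.  82.2]
```

Nearly flat, with about 2 mm left at the lip. I'll press it to the stop.

```bash
python3 -m inch '[[0,0,0,-0.14,0,0.14,1],[0,0,0,-0.14,0,0.14,1],[0,0,0,-0.1,0,0.1,1],[0,0,0,0,0,0,1]]'; python3 -c "
from h import *
s,_=st()
p=env.read_camera('scene');c=tobox(cloud(p))
for lo in range(-35,100,15): k=c[(c[:,0]>30)&(c[:,0]<70)&(c[:,1]>lo)&(c[:,1]<lo+15)]; print(lo,np.percentile(k[:,2],[25,50,75]).round(1))"
```

```text
t: 15.5
eef_pos: [560.2, -75.5, 93.8]
tcp_rot: [-3.139, -0.79, -0.182]
ft_force: [-8.3, -0.1, 18.2]
opening: 0.002
grip_force: 9.3
t 15.5 box [-44.1   7.5  93.8] F [-8.2 -1.5 18.2] turn [ 0.002 -0.005 -0.004] j [-0.29  0.56  2.34  2.99  0.55 -1.52]
-35 [81.7 82.6 83.2]
-20 [87.1 87.7 88.6]
-5 [87.4 88.2 89. ]
10 [82.  83.2 87.1]
25 [81.2 82.  82.4]
40 [81.3 81.9 82.8]
55 [81.3 82.1 82.7]
70 [81.2 81.9 82.6]
85 [38.1 79.6 82.2]
```

```bash
python3 -m inch '[[0,0,0,0.9,0,-0.9,1],[0,0,0,0.9,0,-0.9,1],[0,0,0,-0.7,-2,-3,1],[0,0,0,-0.7,-2,-3,1],[0,0,0,-0.7,-2,-3,1],[0,0,0,0,-2,0,1],[0,0,0,0,-2,0,1],[0,0,0,0,0,0,1]]'; python3 -c "
from h import *
go((-60,108,130))
for n in('scene','top'):
  p=env.read_camera(n); save(p,'e_'+n+'.png')
  for t in('bolt_grip','bolt'): print(n,t,[(round(q['score'],2),tobox(world(p,q['centre'])).round(1)) for q in env.find_in(p,t)[:2]])
  c=tobox(cloud(p)); k=c[(abs(c[:,0])<25)&(c[:,1]>-95)&(c[:,1]<105)&(c[:,2]>100)&(c[:,2]<160)]
  print(len(k), np.percentile(k,[2,50,98],axis=0).round(1).tolist() if len(k) else '')
  k=k[k[:,2]>118]; print(len(k), np.percentile(k,[2,50,98],axis=0).round(1).tolist() if len(k) else '')
p=cv2.imread('pics/e_scene.png'); cv2.imwrite('pics/e2.png',cv2.resize(p[150:310,180:400],None,fx=3,fy=3))
"
```

```text
t: 16.55
eef_pos: [500.4, 37.9, 166.7]
tcp_rot: [-3.139, -0.786, -0.179]
ft_force: [-0.9, 0.8, -0.9]
opening: 0.007
grip_force: 0.0
t 16.55 box [-122.9  108.8  166.7] F [-1.1  0.6 -0.9] turn [-0.    -0.001 -0.002] j [ 0.02  0.33  2.41  3.51  0.39 -1.77]
(-60, 108, 130) cm [1.85 0.08 7.04] rows>= 2
scene bolt_grip [(0.88, array([-2.4, 54. , 95.6]))]
scene bolt [(0.51, array([-6. , 51.1, 92.9]))]
166 [[-16.4, -51.4, 100.1], [-0.1, 70.6, 109.7], [12.8, 77.2, 124.9]]
55 [[-13.9, 63.1, 118.1], [-1.0, 71.6, 122.6], [10.9, 76.9, 125.1]]
top bolt_grip [(0.7, array([-5.1, 33.4, 98.5]))]
top bolt [(0.46, array([-3.2, 38.4, 96.3])), (0.44, array([178.5,   3.7,  67.8]))]
74 [[-15.7, -51.3, 100.0], [-9.2, 63.7, 108.2], [-3.2, 76.2, 125.9]]
33 [[-12.9, 62.7, 121.4], [-7.8, 69.2, 123.3], [-3.7, 75.9, 126.4]]
```

View pics/e2.png

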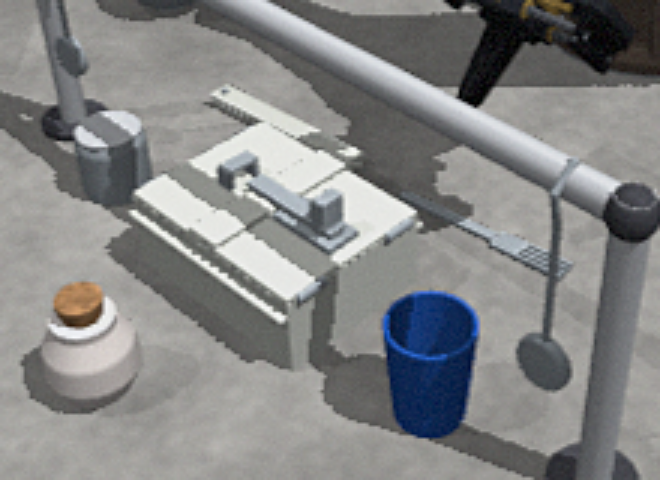

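The crop shows both leaves shut, with the lip over the plain leaf. The bolt fin (325,215) is drawn back and the keeper (238,170) is empty. Now the fingers go behind the fin.

```bash
python3 -m inch '[[0,0,0,0.94,0,2.6,1],[0,0,0,0.94,0,2.6,1],[0,0,0,0.94,0,2.6,1],[0,0,0,0.94,0,2.6,1],[0,0,0,0.94,0,2.6,1],[0,0,0,0,0,0,1],[0,0,0,0,0.5,0,1],[0,0,0,0,0.5,0,1],[0,0,0,0,0.5,0,1],[0,0,0,0,0.5,0,1],[0,0,0,0,0.5,0,1],[0,0,0,0,0,0,1]]'; python3 -c "
from h import *
st()"
```

```text
t: 18.35
eef_pos: [618.9, -10.4, 107.9]
tcp_rot: [-3.139, -0.786, -0.182]
ft_force: [-0.1, -0.6, 0.0]
opening: 0.005
grip_force: 0.0
t 18.35 box [  2.3  82.  107.9] F [-0.  -0.6  0. ] turn [ 0.002 -0.    -0.004] j [-0.1   0.55  2.2   3.29  0.4  -1.65]
```

```bash
python3 -m inch '[[0,0,0,0,0.5,0,1],[0,0,0,0,0.5,0,1],[0,0,0,0,0.5,0,1],[0,0,0,0,0.4,0,1],[0,0,0,0,0.3,0,1],[0,0,0,0,0,0,1]]'; python3 -c "
from h import *
st()
p=env.read_camera('scene')
c=tobox(cloud(p)); k=c[(abs(c[:,0])<25)&(c[:,1]>-10)&(c[:,1]<105)&(c[:,2]>102)&(c[:,2]<128)]
print(len(k), np.percentile(k,[2,25,50,75,98],axis=0).round(1).tolist())
save(p,'f.png'); i=cv2.imread('pics/f.png'); cv2.imwrite('pics/f2.png',cv2.resize(i[150:310,180:400],None,fx=3,fy=3))"
```

```text
t: 19.1
eef_pos: [615.0, -32.0, 107.8]
tcp_rot: [-3.139, -0.786, -0.182]
ft_force: [0.3, 0.8, -0.1]
opening: 0.007
grip_force: 0.0
t 19.1 box [  2.2  60.  107.8] F [ 0.1  0.8 -0.1] turn [ 0.002 -0.    -0.004] j [-0.15  0.55  2.21  3.19  0.4  -1.59]
146 [[-22.5, 40.4, 104.5], [-7.4, 48.3, 114.0], [1.0, 57.8, 120.6], [6.6, 66.2, 123.7], [10.9, 69.7, 127.5]]
```

View pics/f2.png

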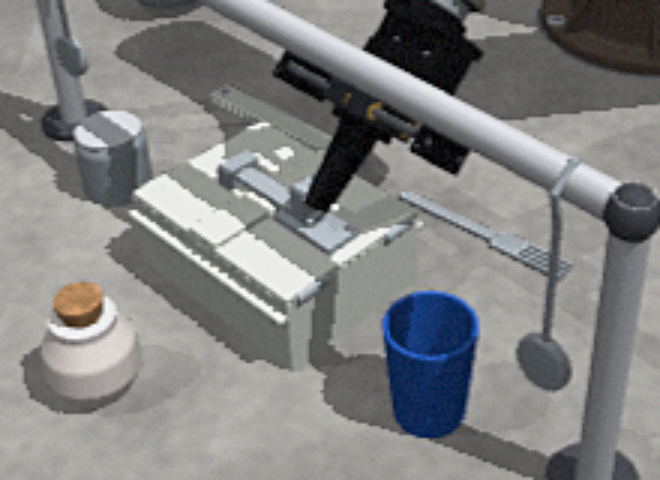

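The fingers are behind the fin (305,200) and the bolt is at the keeper mouth (235,165). It needs roughly 10 mm more.

```bash
python3 -m inch '[[0,0,0,0,0.3,0,1],[0,0,0,0,0.3,0,1],[0,0,0,0,0.2,0,1],[0,0,0,0,0,0,1]]'; python3 -c "
from h import *
st()"
```

```text
t: 19.65
eef_pos: [613.8, -38.1, 107.8]
tcp_rot: [-3.14, -0.786, -0.177]
ft_force: [3.9, 15.6, -1.0]
opening: 0.007
grip_force: 8.0
t 19.65 box [  2.1  53.8 107.8] F [ 1.1 16.  -1. ] turn [-0.001 -0.    -0.   ] j [-0.17  0.55  2.21  3.15  0.4  -1.58]
```

```bash
python3 -m inch '[[0,0,0,0,-0.6,0,1],[0,0,0,0,-0.8,0,1],[0,0,0,0,0,-2,1],[0,0,0,0,0,-4,1],[0,0,0,0,0,-5,1],[0,0,0,0,0,-5,1],[0,0,0,0,0,-3,1],[0,0,0,0,0,0,1],[0,0,0,0,0,0,1]]'; python3 -c "
from h import *
st()
p=env.read_camera('scene')
c=tobox(cloud(p)); k=c[(abs(c[:,0])<25)&(c[:,1]>-10)&(c[:,1]<105)&(c[:,2]>102)&(c[:,2]<128)]
print(len(k), np.percentile(k,[2,25,50,75,98],axis=0).round(1).tolist())
for lo in range(-95,100,15): k=c[(c[:,0]>30)&(c[:,0]<70)&(c[:,1]>lo)&(c[:,1]<lo+15)]; print(lo,np.percentile(k[:,2],50).round(1),end='; ')
save(p,'g.png'); i=cv2.imread('pics/g.png'); cv2.imwrite('pics/g2.png',cv2.resize(i[150:310,180:400],None,fx=3,fy=3))"
```

```text
t: 20.78
eef_pos: [484.4, -2.1, 241.9]
tcp_rot: [-3.139, -0.786, -0.182]
ft_force: [-0.3, 0.3, 0.0]
opening: 0.002
grip_force: 0.0
t 20.77 box [-131.6   66.6  241.9] F [-0.4  0.3  0. ] turn [ 0.001 -0.001 -0.004] j [-0.12  0.11  2.35  3.55  0.11 -1.93]
106 [[-14.1, 33.9, 103.1], [-7.1, 40.6, 109.6], [0.6, 44.9, 117.1], [8.4, 46.1, 123.2], [10.8, 47.6, 125.6]]
-95 82.4; -80 82.1; -65 82.2; -50 82.5; -35 81.7; -20 87.8; -5 88.2; 10 83.4; 25 82.3; 40 82.0; 55 81.9; 70 82.3; 85 66.9;
```

View pics/g2.png

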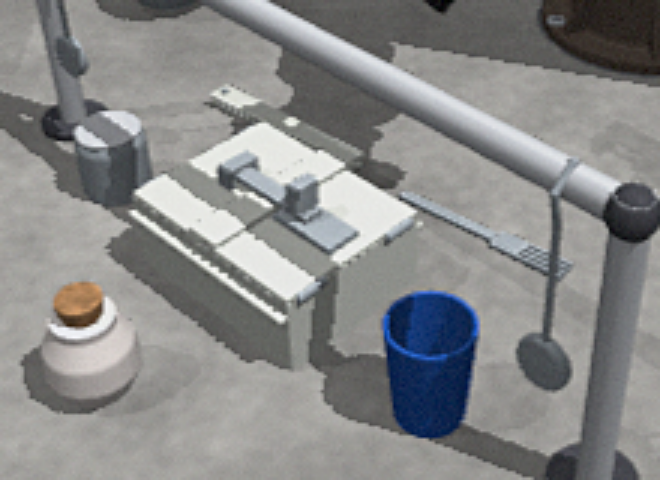

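The bolt tip appears to be through the keeper, but the fin shifted about 30 mm by the camera against the 35 mm expected. I'll measure more precisely before deciding whether to push again.

```bash
python3 -c "
from h import *
for n in('scene','top'):
  p=env.read_camera(n)
  c=tobox(cloud(p)); c=c[(abs(c[:,0])<30)&(abs(c[:,1])<98)&(c[:,2]<130)]
  for nm,k in (('fin',c[(c[:,2]>117)&(c[:,1]>0)]),('keeper',c[(c[:,2]>95)&(c[:,1]<-25)]),('bar/track',c[(c[:,2]>90)&(c[:,2]<98)])):
    print(n,nm,len(k),np.percentile(k,[2,50,98],axis=0).round(1).tolist() if len(k) else '')
  k=c[(abs(c[:,0])>20)&(c[:,2]>85)]; print('lip y',np.percentile(k[:,1],[1,99]))
go((2,75,108))"
```

```text
scene fin 54 [[-13.9, 33.4, 117.2], [-0.1, 42.5, 123.0], [10.7, 47.6, 125.5]]
scene keeper 89 [[-19.1, -52.8, 95.3], [-2.4, -39.1, 100.6], [14.5, -25.7, 102.9]]
scene bar/track 182 [[-18.7, -42.2, 90.1], [1.3, -3.9, 95.2], [14.2, 56.0, 97.7]]
lip y [-69.29622955  57.15445769]
top fin 32 [[-13.1, 34.2, 117.9], [-8.7, 41.1, 123.5], [-4.1, 46.9, 125.8]]
top keeper 67 [[-16.9, -51.3, 95.4], [-8.1, -40.5, 100.5], [-2.3, -25.7, 104.4]]
top bar/track 144 [[-25.2, -40.5, 90.2], [-5.6, 0.5, 95.1], [-1.2, 61.2, 97.7]]
lip y [-62.94335359  83.09605837]
t 20.93 box [-131.7   66.6  241.1] F [-0.4  0.5  0.1] turn [ 0.002  0.001 -0.004] j [-0.12  0.11  2.35  3.55  0.11 -1.93]
(2, 75, 108) cm [ 0.04 -0.84 18.87] rows>= 4
```

```bash
python3 -m inch '[[0,0,0,0,-0.8,2,1],[0,0,0,0,0,5,1],[0,0,0,0,0,5,1],[0,0,0,0,0,4,1],[0,0,0,0,0,2.85,1],[0,0,0,0,0,0,1],[0,0,0,0,0.7,0,1],[0,0,0,0,0.7,0,1],[0,0,0,0,0.5,0,1],[0,0,0,0,0.3,0,1],[0,0,0,0,0.15,0,1],[0,0,0,0,0,0,1]]'; python3 -c "
from h import *
st()"
```

```text
t: 22.42
eef_pos: [612.6, -38.4, 109.7]
tcp_rot: [-3.141, -0.787, -0.174]
ft_force: [2.4, 24.6, 2.7]
opening: 0.002
grip_force: 12.3
t 22.43 box [  1.   53.3 109.7] F [-1.9 24.7  2.7] turn [-0.003 -0.002  0.002] j [-0.17  0.54  2.21  3.15  0.4  -1.57]
```

Under 25 N the fin moved no further, so the bolt is at its stop. I'll back off and check once more.

```bash
python3 -m inch '[[0,0,0,0,-0.7,0,1],[0,0,0,0,-0.8,0,1],[0,0,0,0,0,-2,1],[0,0,0,0,0,-4,1],[0,0,0,0,0,-5,1],[0,0,0,0,0,-4,1],[0,0,0,0,0,0,1],[0,0,0,0,0,0,1]]'; python3 -c "
from h import *
st()
for n in('scene','top'):
  p=env.read_camera(n)
  c=tobox(cloud(p)); c=c[(abs(c[:,0])<30)&(abs(c[:,1])<98)&(c[:,2]<130)]
  k=c[(c[:,2]>117)&(c[:,1]>0)]; print(n,np.percentile(k[:,1],[2,50,98]).round(1)); k=c[(abs(c[:,0])<12)&(c[:,2]>88)&(c[:,1]<-48)]; print('tip',len(k),np.sort(k[:,1])[:8].round(1))
save(p,'h.png')
for o in 'cup pot tin fork fan'.split(): print(o,[(round(q['score'],2),np.round(world(p,q['centre'])).tolist()) for q in env.find_in(p,o)[:1]])
i=cv2.imread('pics/h.png'); cv2.imwrite('pics/h2.png',cv2.resize(i[130:260,290:480],None,fx=4,fy=4))"
```

```text
t: 23.42
eef_pos: [511.2, -7.4, 215.0]
tcp_rot: [-3.139, -0.786, -0.182]
ft_force: [0.8, 0.5, -0.7]
opening: 0.009
grip_force: 0.0
t 23.43 box [-104.3   66.   215. ] F [ 0.7  0.6 -0.7] turn [ 0.001 -0.001 -0.004] j [-0.12  0.21  2.34  3.35  0.19 -1.73]
scene [34.4 43.6 47.5]
tip 9 [-52.9 -52.4 -52.2 -51.  -50.7 -50.2 -49.8 -49.6]
top [34.1 40.8 46.6]
tip 8 [-51.8 -51.5 -51.4 -51.1 -49.5 -49.4 -49.3 -48.5]
cup [(0.79, [687.0, 111.0, 73.0])]
pot [(0.91, [781.0, -118.0, 69.0])]
tin [(0.86, [608.0, -291.0, 72.0])]
fork [(0.75, [453.0, 60.0, 4.0])]
fan [(0.74, [435.0, -221.0, 13.0])]
```

View pics/h2.png

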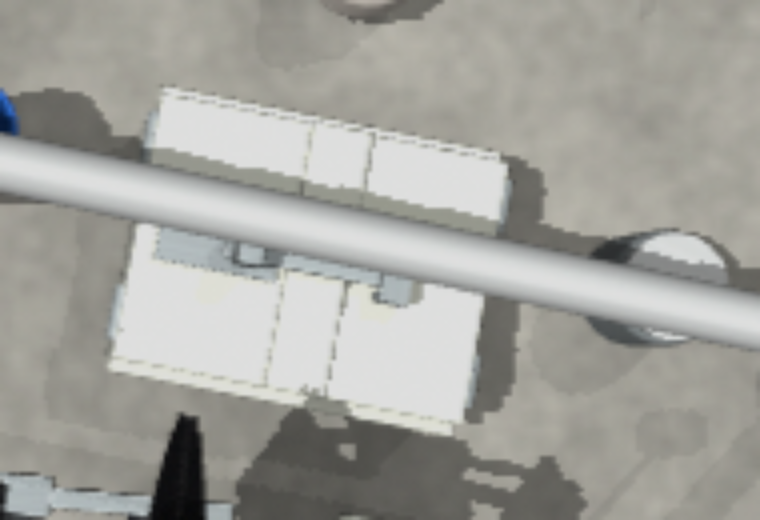

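The top crop shows the lid flat, the bolt bar running into the keeper (395,290) and the tin in place. The fin did not shift after the 25 N push, so I'm handing it in.

```bash
python3 -c "
from cell import env
print(env.job_done())"
```

```text
the job is handed in; nothing more can be done
None
```

The job is handed in: plain leaf folded flat, then the lip leaf over it, then the bolt pushed until it stopped. A 25 N push moved it no further, though the cameras put its travel at about 30 mm (35 mm expected), with the grip within about 2 mm of its home position. The rail was not hit, the other things showed no movement, and the clock stood at about 23 s.

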